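# Check a battery pack on the bench tester

## Robot

A 7-joint arm with a two-finger parallel gripper is mounted at the origin on the work surface. World frame = base frame: x ahead of the robot, y to its left, z up, the work surface at z = 0. Lengths are in m, angles in rad, forces in N, time in s.
With the tool pointing down it reaches from about 0.425 to 0.925 m from the base axis. Payload 6.8 kg.
Tool frame: the origin (TCP) lies on the mounting face of the last link; the fingertips stand 173 mm ahead of it and the grasp point (between the pads) lies 155 mm ahead of it; z points along the fingers, y is the line along which they close (so a half turn about z gives the same grasp; the last joint's range is limited). The gripper opens to 85 mm and grips with 20 to 120 N. Pads are 22 mm wide; open, the fingers measure 114 mm over their backs; the gripper's body (76 mm by 85 mm) begins 54 mm behind the grasp point. The pads swing forward as they close: fully open they stand 13 mm farther back than shut.
Start: joints at [-1.316, 0.477, 0.022, 1.555, -0.011, 1.109, -0.083], TCP at [0.24, 0.631, 0.405] pointing down, gripper open.
Joint ranges: [-2.96, 2.96], [-0.34, 2.1], [-1.41, 1.46], [0.24, 2.44], [-1.37, 4.51], [0.17, 1.92], [-2.96, 2.96]. Speed limits (rad/s): [2.39, 2.39, 3.14, 3.14, 3.14, 3.14, 3.14].

## Interface

Orientations are given as a unit quaternion [w, x, y, z].
In Python, from station import bot gives the robot as it stands. The module is installed in compiled form; this text tells all that it offers.
- The arm moves only by the shell command python3 -m pendant 'ROWS' [FORCE]. ROWS is JSON, a list of rows, each a list of 5 numbers: the finger opening in m, from 0 to 0.0854, then the shift along the tool's x, y, z in m, then the turn about the tool's z in degrees. In form: [[jaw, x, y, z, yaw], ...]. A call has 1 to 12 rows; each row shifts and turns the commanded pose from where the row before left it, along the tool's axes as they then stand; what a row does not reach is not made up. A row lasts 1/12 s, in which the tool goes at most 41.7 mm and 7.16 degrees, less where a joint would pass 70% of its speed; a pose out of reach is approached as far as the arm can. A call with a gripper value outside its range is refused whole. The fingers move at their own pace and stop on an object; FORCE is the grip in N (left out, the last holds). Time passes only in rows, so rows that do not move let the fingers close. It gives the time, the measured TCP pose, the force, the opening and the grip force at its end, in the units of the state.
- bot.get_obs(): the state, without advancing time (a new reading comes with each control period).
- bot.read_camera(name): name is "scene" or "top"; returns (picture, depth): 420x560x3 uint8, blue, green, red; 420x560 float32, m along the optical axis (not along the pixel's ray), 0 where there is no reading.
- bot.camera_model(name): a dict with "intrinsics" (3x3 intrinsics, pixels), "dist_coeffs" ([k1, k2, p1, p2, k3] as OpenCV has them; the pictures are not rectified), "R" (3x3) and "t" (3): a world point X has camera coordinates R X + t. Camera axes: x right, y down, z forward; pixel columns grow to the right and rows downward; lengths in m; the calibration is good to about 2 mm. A picture is of the moment at which its call begins. camera_model takes no time and is no camera call.
- bot.hand_in(): hands the job in; it is judged then, once.
Trained networks look in the newest picture that a camera, given by its name, has taken for a name from the list of things; names that differ only in an ending like _2 or _b are one class to them, and where a whole thing is asked for, a point or a joint stands for the part that bears it (a point fixed in the world has none). Each returns a list of dicts, best first, with "score" (0 to 1); they miss things now and then, are a little off and sometimes report something else, mostly with a low value. They report only what shows in the picture. A call takes as long as a camera call.
- bot.boxes_of(name, camera): "at" ([column, row] in pixels, amid what is visible of it).
- bot.trace(name, camera): "mask" (420x560 bool, what is visible of it) and "at" ([column, row] in pixels, amid what is visible of it).
- bot.pinpoint(name, camera): "at" ([column, row] in pixels: a listed point, or the origin of a listed thing).
The state is a dict: "t": time; "q": joint angles; "joint_vel": joint speeds; "joint_torque": joint torques, N m; "eef_pos": TCP position; "tool_rot": TCP orientation; "contact_force": force on the tool from outside, world axes, zero at the start; "torque": the same for the moment, N m; "gripper_width": opening from 0.0 (shut) to 1.0 (fully open); "grasp_force": force on a finger pad.
Only numpy, scipy, OpenCV 4.12 (cv2) and the standard library are available. Lean on these libraries where they do the work, as an engineer would, in place of code of your own. Each camera call takes 0.05 s, during which the arm holds its last target. There are 200 camera calls.

## Task

Check the wide two-cell battery pack from the battery rack on the bench tester: first turn the tester's dial clockwise to the two-bar mark, then take the pack from the rack and push its stem down through the slot in the tester's top against the spring contacts, until the pack's shoulder is fully down on the slot's rim. The springs push the pack out again, so finish with the hand still holding it fully down, the dial still on two bars; leave the slim packs and everything else on the table where they are.

Things in the scene. Friction and masses are not known exactly. Their poses are not given: they have to be found in the camera images.
- tester: Fixed bench battery tester, a grey box 150 (x) by 220 (y) mm, flat top 68 mm above the table. Origin: centre of its underside on the table; z up. On its top, in its x, y: dial at (-18, -50) mm, slot at (-12, +58) mm, flat display at (+58, -48) mm, three terminal posts 18 mm high along x = +58 mm, y = 30 to 68 mm.
- bay_mouth (a point): Centre of the slot's mouth, level with the top of its black rim, 74 mm above the table; axes are the tester's. Rim 48 (x) by 66 (y) mm outside. The slot goes straight down, 24 mm along x and 42 mm along y (2 mm more than the stem each way), with a 1.5 mm 45 degree bevel at the mouth. The spring contact plate lies 38 mm below this point at rest.
- contact_plate (a joint): How far the spring contact plate in the slot is pressed down, in m: 0 at rest, 0.008 when the pack's shoulder sits on the slot's rim. The spring takes about 4 N to start moving and about 9 N at 0.008; the pack's own weight does not press it.
- dial (a joint): Angle of the dial in rad, growing clockwise seen from above. It clicks into four places 0.524 rad (30 degrees) apart: 0 = ring mark (off), 0.524 = one bar, 1.047 = two bars, 1.571 = three bars; end stops just beyond. It starts at the ring or at one bar. A click takes about 0.07 N m; let go near a mark it settles on it.
- dial_top (a point): Top centre of the dial's grip bar, on the dial's axis, 99.5 mm above the table. x axis along the bar to the pointer end (white line), z up. The bar is 11 mm wide, its flanks 36 mm long centred on the axis and 24 mm high; under it is a round skirt 40 mm across, its top 76.5 mm above the table.
- two_bar_mark (a point): Middle of the two-bar mark on the scale plate of the tester's top, 36 mm from the dial's axis. Seen from above the four marks stand round the dial on the side away from the tester's front: ring, one, two, three bars at +45, +15, -15, -45 degrees from the tester's x axis (counterclockwise positive).
- rack: Fixed black battery rack: foot plate 84 (x) by 212 (y) mm, on it an open tray 44 by 200 mm and 40 mm high, with two cross walls making three pockets in a row along y (centres at y = -63, 0, +63 mm). Origin: centre of the underside on the table. Pocket floors are 5 mm above the table. Three packs stand in the pockets, one in each, in any order.
- pack: The wide two-cell pack, standing upright, loose, 0.11 to 0.22 kg. Origin: centre of its stem's foot; z up. Stem 22 mm (x) by 40 mm (y), from 0 to 46 mm, its lowest 5 mm tapered by 1.5 mm a side; above it a dark head (two discs on top) 34 mm (x) by 52 mm (y) from 46 to 88 mm; the head's underside is the shoulder. Grip the head across x. Fits the slot either way round, its y along the tester's y.
- slim_a: Slim one-cell pack (one disc on top), stem 22 by 22 mm and head 30 by 30 mm, 82 mm high, standing in a rack pocket; leave it. Origin at its foot.
- slim_b: Another slim one-cell pack like slim_a; leave it. Origin at its foot.
- tape_roll: Roll of packing tape lying flat, 96 mm across, 48 mm high; bystander. Origin under its centre.
- marker: White marker pen with a black cap, 138 mm long, 17 mm high, lying down; bystander. Origin under the barrel's middle.
- mouse: Black computer mouse, 100 by 60 by 35 mm, on a mat; bystander. Origin under its centre.
- carton: Small taped carton, 80 by 120 by 60 mm; bystander. Origin under its centre.
- label_roll: White roll of labels lying flat, 90 mm across, 60 mm high; bystander. Origin under its centre.
- scanner: Black hand barcode scanner lying on its side, head 85 by 68 mm and 110 mm grip, 40 mm high; bystander. Origin under its head.

How it is judged:
By the outcome, as a careful person would: the job done as asked, in the order asked, and still so for the second after the job is handed in, while the arm keeps its last pose, push and grip.
It also fails if it takes over 56 s, if anything falls off the work surface, if the arm or the gripper's body presses on something with over 40 N, if the wrist force passes 120 N, or if a joint passes its speed limit or range.

## Working session

There is one attempt and no reset: what is moved stays moved. The work goes in short steps, Python scripts to look and compute and a shell command to move; the robot and the scene stay as the last step left them, time stands still between calls to the robot, and variables do not carry over. Pictures are saved under pics/ and viewed, at most 10 in all, crops included, and the job is handed in when it is done.

```bash
mkdir -p pics; cat > h.py <<'E'
import numpy as np, cv2
from station import bot
def ray(cam,px):
    m=bot.camera_model(cam);K=np.array(m["intrinsics"],float);D=np.array(m["dist_coeffs"],float)
    R=np.array(m["R"]);t=np.array(m["t"]).ravel()
    u=cv2.undistortPoints(np.array([[px]],float),K,D)[0,0]
    d=R.T@np.array([u[0],u[1],1.]);return -R.T@t,d
def at_z(cam,px,z):
    o,d=ray(cam,px);return o+d*(z-o[2])/d[2]
def tri(p1,p2):
    (a,d),(b,e)=ray("scene",p1),ray("top",p2)
    s=np.linalg.lstsq(np.stack([d,-e],1),b-a,rcond=None)[0]
    P,Q=a+d*s[0],b+e*s[1];return (P+Q)/2,np.linalg.norm(P-Q)
def cloud(cam,depth):
    v,u=np.mgrid[:depth.shape[0],:depth.shape[1]]
    m=bot.camera_model(cam);K=np.array(m["intrinsics"],float);D=np.array(m["dist_coeffs"],float)
    R=np.array(m["R"]);t=np.array(m["t"]).ravel()
    n=cv2.undistortPoints(np.stack([u,v],-1).reshape(-1,1,2).astype(float),K,D)[:,0]
    X=np.c_[n,np.ones(len(n))]*depth.reshape(-1,1)
    return ((X-t)@R).reshape(*depth.shape,3)
E
python3 - <<'E'
from h import *
np.set_printoptions(precision=4,suppress=True)
for c in("scene","top"):
    im,d=bot.read_camera(c);cv2.imwrite(f"pics/{c}0.png",im);np.save(f"pics/{c}0.npy",d)
    m=bot.camera_model(c);print(c,-np.array(m["R"]).T@np.array(m["t"]).ravel(),m["intrinsics"][0])
for n in("bay_mouth","dial_top","two_bar_mark","pack","tester","rack","slim_a"):
    r={}
    for c in("scene","top"):
        r[c]=bot.pinpoint(n,c);print(n,c,[(np.round(x["at"],1),round(x["score"],2)) for x in r[c][:3]])
    if r["scene"] and r["top"]: print("   ",*tri(r["scene"][0]["at"],r["top"][0]["at"]))
o=bot.get_obs();print(o["t"],o["eef_pos"],o["tool_rot"])
E
```

```text
scene [ 1.4518 -0.0354  0.8829] [405.3422   0.     284.0251]
top [ 0.3035 -0.0672  1.7327] [462.8835   0.     274.0433]
bay_mouth scene [(array([267.8, 220.8]), 0.97)]
bay_mouth top [(array([287.6, 214.1]), 0.82)]
    [ 0.5291 -0.1268  0.0534] 0.006579452450887281
dial_top scene [(array([230.9, 216.2]), 0.71), (array([462.6, 260.9]), 0.48)]
dial_top top [(array([141.1, 191.4]), 0.61), (array([322.2, 201.9]), 0.57), (array([258. , 257.4]), 0.33)]
    [0.6636 0.0663 0.3353] 0.5611841878209705
two_bar_mark scene [(array([227.1, 234.4]), 0.74)]
two_bar_mark top [(array([320.6, 195.3]), 0.58)]
    [ 0.5957 -0.2461  0.0585] 0.00026438101163987456
pack scene [(array([389.1, 233.1]), 0.88)]
pack top [(array([186.1, 218.9]), 0.69)]
    [ 0.5235  0.2531 -0.0002] 0.011295821427447755
tester scene [(array([440.9, 202.9]), 0.71), (array([250.6, 242.1]), 0.56)]
tester top [(array([304.6, 205.6]), 0.71)]
    [0.6255 0.0588 0.2902] 0.5008817096363707
rack scene [(array([387.8, 232.1]), 0.81), (array([126.4, 207.7]), 0.64)]
rack top [(array([189.2, 219.7]), 0.94), (array([368.4, 248. ]), 0.65)]
    [0.5207 0.2452 0.001 ] 0.0031386876414563987
slim_a scene [(array([368.7, 229.8]), 0.73), (array([411.4, 231.7]), 0.64)]
slim_a top [(array([208.2, 216.9]), 0.64), (array([173.1, 221.6]), 0.59)]
    [0.5287 0.1768 0.0174] 0.008812898902270116
0.8 [0.2396 0.6311 0.4047] [-0.      0.1804  0.9836  0.    ]
```

```bash
python3 - <<'E'
from h import *
np.set_printoptions(precision=4,suppress=True)
a=cv2.imread("pics/scene0.png")[170:310,190:470];b=cv2.imread("pics/top0.png")[150:290,130:410]
cv2.imwrite("pics/both.png",np.vstack([cv2.resize(x,(600,300),interpolation=2) for x in(a,b)]))
# orthographic height analysis from top depth & scene depth
for c in("scene","top"):
    d=np.load(f"pics/{c}0.npy");P=cloud(c,d);ok=d>0
    def fit(zlo,zhi,x0,x1,y0,y1,n):
        m=ok&(P[...,2]>zlo)&(P[...,2]<zhi)&(P[...,0]>x0)&(P[...,0]<x1)&(P[...,1]>y0)&(P[...,1]<y1)
        Q=P[m]
        if len(Q)<8: print(c,n,len(Q));return
        print(c,n,len(Q),"zmed",np.median(Q[:,2]).round(4),cv2.minAreaRect((Q[:,:2]*1000).astype(np.float32)))
    fit(.06,.075,.4,.75,-.35,-.05,"testertop")
    fit(.085,.115,.5,.68,-.3,-.17,"dial")
    fit(.082,.11,.4,.65,.1,.4,"packs>82")
    for y in np.arange(.13,.37,.02): fit(.075,.11,.4,.65,y,y+.02,f"y{y:.2f}")
E
```

```text
scene testertop 2428 zmed 0.0694 ((569.6744384765625, -185.67587280273438), (156.84226989746094, 222.66650390625), 12.448650360107422)
scene dial 76 zmed 0.0975 ((564.736083984375, -236.29672241210938), (43.454689025878906, 12.488693237304688), 58.6478157043457)
scene packs>82 332 zmed 0.0892 ((528.5684814453125, 248.03541564941406), (36.299949645996094, 158.19175720214844), 0.9328924417495728)
scene y0.13 0
scene y0.15 10 zmed 0.0807 ((527.3897705078125, 168.02452087402344), (2.2323074340820312, 24.23351287841797), 85.45989227294922)
scene y0.17 62 zmed 0.0867 ((528.5993041992188, 179.61666870117188), (18.82412338256836, 31.84518814086914), 88.80742645263672)
scene y0.19 25 zmed 0.0855 ((528.2804565429688, 194.1929168701172), (7.652312755584717, 30.6059627532959), 89.47911834716797)
scene y0.21 39 zmed 0.0911 ((528.9407958984375, 225.95968627929688), (36.46242141723633, 7.646625518798828), 3.1704764366149902)
scene y0.23 80 zmed 0.0923 ((528.5958251953125, 239.68983459472656), (35.844181060791016, 19.101938247680664), 1.018065333366394)
scene y0.25 80 zmed 0.0926 ((528.6343383789062
[... 1352 characters left out ...]
270752, 33.35751724243164), 87.81724548339844)
top y0.23 59 zmed 0.0913 ((521.3856811523438, 240.06407165527344), (19.61553955078125, 33.631717681884766), 89.94445037841797)
top y0.25 51 zmed 0.0903 ((522.2804565429688, 259.373046875), (34.11210632324219, 18.048290252685547), 0.6738446950912476)
top y0.27 9 zmed 0.0911 ((519.9462280273438, 270.6966857910156), (29.658470153808594, 1.5523115396499634), 1.7412313222885132)
top y0.29 37 zmed 0.0848 ((517.9755859375, 301.8753967285156), (29.512834548950195, 13.595722198486328), 0.38519564270973206)
top y0.31 37 zmed 0.0846 ((518.557861328125, 316.8409423828125), (29.747068405151367, 12.814532279968262), 0.3121373653411865)
top y0.33 0
top y0.35 0
```

View pics/both.png

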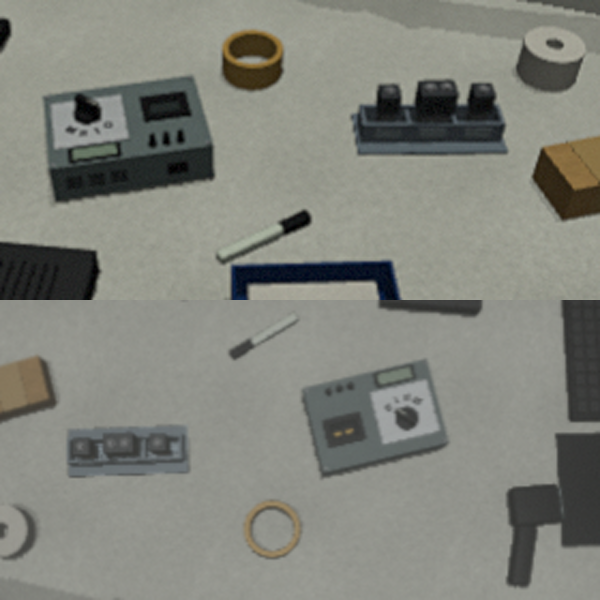

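View pics/top0.png

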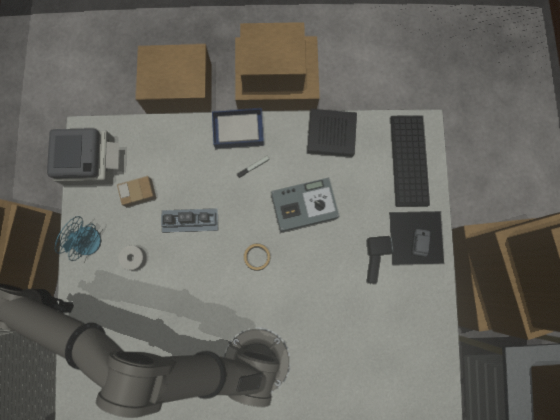

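The wide pack is in the middle pocket (top 185,217). The tester is at (305,204), with its dial near (320,203) and the pointer by the ring mark. Next I'll refine these positions and work out the approach.

```bash
cat >> h.py <<'E'
np.set_printoptions(precision=4,suppress=True)
def go(x,y,z,ydeg):
    """tool shift to TCP target (x,y,z) before turning, then the turn so that tool y points at world angle ydeg"""
    from scipy.spatial.transform import Rotation as Ro
    o=bot.get_obs();q=o["tool_rot"];R=Ro.from_quat([q[1],q[2],q[3],q[0]]).as_matrix()
    a=np.degrees(np.arctan2(R[1,1],R[0,1]));s=R.T@(np.array([x,y,z])-o["eef_pos"])
    print("t",o["t"],"pos",o["eef_pos"],"yang",round(a,2),"F",o["contact_force"],"w",o["gripper_width"],"shift mm",(s*1000).round(1),"turn",round(-((ydeg-a+90)%180-90),2))
E
python3 - <<'E'
from h import *
for n,z in(("bay_mouth",.074),("dial_top",.0995),("two_bar_mark",.0685),("tester",0),("pack",.005)):
    for c in("scene","top"):
        for x in bot.pinpoint(n,c)[:3]: print(n,c,np.round(x["at"],1),round(x["score"],2),at_z(c,x["at"],z)[:2])
for n in("dial","tester"):
  for c in("scene","top"):
    for x in bot.trace(n,c)[:2]:
        m=x["mask"];print(n,c,round(x["score"],2),np.round(x["at"]),m.sum())
# dark bar on dial: rectify top view to tester plane at z=.09
for c in("scene","top"):
    im=cv2.imread(f"pics/{c}0.png");m=bot.camera_model(c)
    g=np.arange(300)/300*.30
    X,Y=np.meshgrid(.42+g,-.05-g,indexing="ij");
    W=np.stack([X,Y,np.full_like(X,.068)],-1).reshape(-1,3)[::-1]
    rv=cv2.Rodrigues(np.array(m["R"],float))[0]
    p=cv2.projectPoints(W,rv,np.array(m["t"],float),np.array(m["intrinsics"],float),np.array(m["dist_coeffs"],float))[0].reshape(300,300,2).astype(np.float32)[:,::-1]
    out=cv2.remap(im,p,None,cv2.INTER_CUBIC);cv2.imwrite(f"pics/r_{c}.png",cv2.resize(out,(390,390)))
cv2.imwrite("pics/rect.png",np.hstack([cv2.imread("pics/r_scene.png"),cv2.imread("pics/r_top.png")]))
go(.55,.38,.405,-32.5);go(.561,-.238,.405,-32.5)
E
```

```text
bay_mouth scene [267.8 220.8] 0.97 [ 0.5521 -0.1278]
bay_mouth top [287.6 214.1] 0.82 [ 0.5261 -0.1229]
dial_top scene [230.9 216.2] 0.71 [ 0.5611 -0.2348]
dial_top scene [462.6 260.9] 0.48 [0.7304 0.3852]
dial_top top [141.1 191.4] 0.61 [0.6144 0.4049]
dial_top top [322.2 201.9] 0.57 [ 0.5645 -0.2468]
dial_top top [258.  257.4] 0.33 [ 0.3709 -0.0147]
two_bar_mark scene [227.1 234.4] 0.74 [ 0.6061 -0.2434]
two_bar_mark top [320.6 195.3] 0.58 [ 0.594  -0.2452]
tester scene [440.9 202.9] 0.71 [0.3746 0.4447]
tester scene [250.6 242.1] 0.56 [ 0.5685 -0.1834]
tester top [304.6 205.6] 0.71 [ 0.5674 -0.1905]
pack scene [389.1 233.1] 0.88 [0.5296 0.2455]
pack top [186.1 218.9] 0.69 [0.5236 0.2578]
dial scene 0.55 [235. 224.] 122
dial scene 0.54 [125. 207.] 513
dial top 0.45 [320. 205.] 103
tester scene 0.62 [252. 234.] 3653
tester top 0.83 [305. 202.] 2522
tester top 0.46 [136. 192.] 863
t 1.5 pos [0.2396 0.6311 0.4047] yang 69.21 F [0.2421 0.3063 0.1331] w 0.9998168708490172 shift mm [-379.3 -124.6   -0.3] turn -78.29
t 1.5 pos [0.2396 0.6311 0.4047] yang 69.21 F [0.2421 0.3063 0.1331] w 0.9998168708490172 shift mm [-609.  -698.4   -0.3] turn -78.29
```

View pics/rect.png

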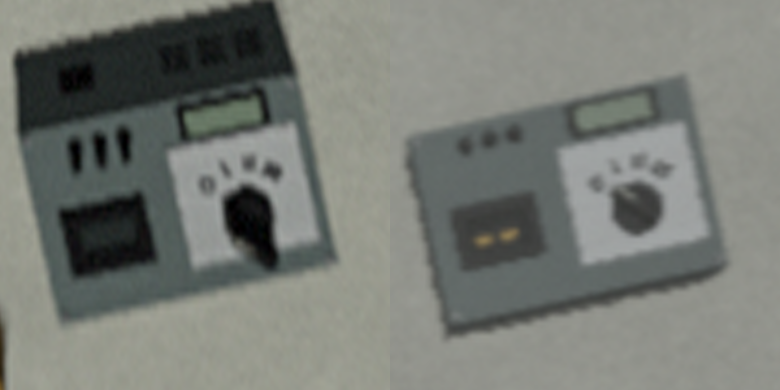

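The rectified views show the pointer at the ring mark and the two-bar mark straight ahead of the dial (about -2.5° in world). Now I'll move.

```bash
python3 -m pendant '[[0.05,-0.038,-0.0125,0,0],[0.05,-0.038,-0.0125,0,0],[0.05,-0.038,-0.0125,0,0],[0.05,-0.038,-0.0125,0,0],[0.05,-0.038,-0.0125,0,0],[0.05,-0.038,-0.0125,0,0],[0.05,-0.038,-0.0125,0,0],[0.05,-0.038,-0.0125,0,0],[0.05,-0.038,-0.0125,0,0],[0.05,-0.038,-0.0125,0,0]]' 30
python3 -m pendant '[[0.05,-0.015,-0.0375,0,0],[0.05,-0.015,-0.0375,0,0],[0.05,-0.015,-0.0375,0,0],[0.05,-0.015,-0.0375,0,0],[0.05,-0.015,-0.0375,0,0],[0.05,-0.015,-0.0375,0,0],[0.05,-0.015,-0.0375,0,0],[0.05,-0.015,-0.0375,0,0],[0.05,-0.015,-0.0375,0,0],[0.05,-0.015,-0.0375,0,0],[0.05,-0.015,-0.0375,0,0],[0.05,-0.015,-0.0375,0,0]]'
python3 -m pendant '[[0.05,-0.015,-0.0375,0,0],[0.05,-0.015,-0.0375,0,0],[0.05,-0.015,-0.0375,0,0],[0.05,0,0,0,7],[0.05,0,0,0,7],[0.05,0,0,0,7],[0.05,0,0,0,7],[0.05,0,0,0,7],[0.05,0,0,0,7],[0.05,0,0,0,7],[0.05,0,0,0,7],[0.05,0,0,0,7]]'
python3 -m pendant '[[0.05,0,0,0,7],[0.05,0,0,0,7],[0.05,0,0,0,7],[0.05,0,0,0,7],[0.05,0,0,0,7],[0.05,0,0,0,3.7],[0.05,0,0,0,0]]'
python3 -c "
from h import *
go(.562,-.237,.30,-32.5)"
```

```text
t: 2.33
eef_pos: [0.5517, 0.3779, 0.4049]
tool_rot: [0.0, 0.18, 0.984, 0.0]
contact_force: [0.5, 0.4, 0.1]
gripper_width: 0.583
grasp_force: 0.0
t: 3.33
eef_pos: [0.5587, -0.1072, 0.405]
tool_rot: [0.0, 0.18, 0.984, 0.0]
contact_force: [1.1, 0.4, -0.1]
gripper_width: 0.587
grasp_force: 0.0
t: 4.33
eef_pos: [0.5612, -0.2263, 0.4048]
tool_rot: [0.0, 0.67, 0.742, 0.0]
contact_force: [0.2, 0.0, 0.3]
gripper_width: 0.581
grasp_force: 0.0
t: 4.92
eef_pos: [0.5613, -0.2261, 0.4046]
tool_rot: [0.0, 0.877, 0.48, -0.0]
contact_force: [-0.2, 0.9, -0.8]
gripper_width: 0.587
grasp_force: 0.0
t 4.9167 pos [ 0.5613 -0.2261  0.4046] yang -32.59 F [-0.2017  0.8511 -0.7791] w 0.5869671795091528 shift mm [ -8.8   6.4 104.6] turn -0.09
```

```bash
python3 -m pendant '[[0.05,-0.009,0.0065,0.035,0],[0.05,0,0,0.035,0],[0.05,0,0,0.035,0],[0.05,0,0,0.015,0],[0.05,0,0,0.01,0],[0.05,0,0,0.01,0],[0.05,0,0,0.008,0],[0.05,0,0,0,0]]'
python3 -c "
from h import *
a=bot.read_camera('scene')[0];cv2.imwrite('pics/s1.png',cv2.resize(a[120:270,170:320],(600,600),interpolation=2))
go(.562,-.237,.256,-32.5)"
```

```text
t: 5.58
eef_pos: [0.5618, -0.2373, 0.256]
tool_rot: [-0.0, 0.876, 0.481, -0.0]
contact_force: [0.1, -0.0, 0.4]
gripper_width: 0.587
grasp_force: 0.0
t 5.6333 pos [ 0.562  -0.2376  0.2568] yang -32.46 F [-0.6734 -0.1348  0.5099] w 0.5873539776534812 shift mm [ 0.5 -0.3  0.8] turn 0.04
```

View pics/s1.png

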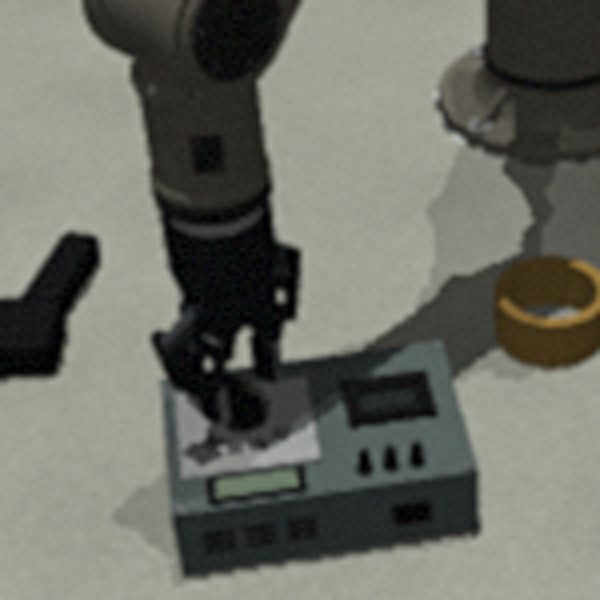

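The fingers straddle the dial at about (240,400) in the crop, so I'll close on it.

```bash
python3 -m pendant '[[0.02,0,0,0,0],[0.02,0,0,0,0],[0.02,0,0,0,0],[0.005,0,0,0,0],[0.005,0,0,0,0],[0.005,0,0,0,0],[0.005,0,0,0,0],[0.005,0,0,0,0]]' 30
```

```text
t: 6.3
eef_pos: [0.5618, -0.2374, 0.2575]
tool_rot: [-0.0, 0.877, 0.481, 0.0]
contact_force: [-2.4, 2.7, 5.1]
gripper_width: 0.12
grasp_force: 33.1
```

```bash
python3 -m pendant '[[0.005,0,0,-0.001,0],[0.005,0,0,0,6],[0.005,0,0,0,6],[0.005,0,0,0,6],[0.005,0,0,0,6],[0.005,0,0,0,6],[0.005,0,0,0,6],[0.005,0,0,0,6],[0.005,0,0,0,6],[0.005,0,0,0,6],[0.005,0,0,0,6],[0.005,0,0,0,0]]'
python3 -c "
from h import *
go(.562,-.237,.256,-92.5);print(bot.get_obs()['torque'])"
```

```text
t: 7.3
eef_pos: [0.5623, -0.2381, 0.2576]
tool_rot: [0.002, 1.0, -0.024, 0.001]
contact_force: [4.3, -4.4, -6.2]
gripper_width: 0.117
grasp_force: 31.7
t 7.3 pos [ 0.5623 -0.2381  0.2576] yang -92.78 F [ 4.2637 -4.3732 -6.2438] w 0.11735298734038414 shift mm [-0.4 -1.1  1.6] turn -0.28
[-0.9079 -0.5645  0.0032]
```

```bash
python3 -m pendant '[[0.04,0,0,0,0],[0.05,0,0,0,0],[0.05,0,0,0,0],[0.05,0,0,0,0],[0.06,0,0,-0.01,0],[0.06,0,0,-0.03,0],[0.06,0,0,-0.035,0],[0.06,0,0,-0.035,0],[0.06,0,0,-0.035,0]]'
python3 -m pendant '[[0.06,0,0,0,-7],[0.06,0,0,0,-7],[0.06,0,0,0,-7],[0.06,0,0,0,-7],[0.06,0,0,0,-7],[0.06,0,0,0,-7],[0.06,0,0,0,-7],[0.06,0,0,0,-7],[0.06,0,0,0,-7],[0.06,0,0,0,-7],[0.06,0,0,0,-7],[0.06,0,0,0,-7]]'
python3 -m pendant '[[0.06,0,0,0,-7],[0.06,0,0,0,-2.8],[0.06,0,0,0,0]]'
python3 -c "
from h import *
go(.525,.2465,.40,1)"
```

```text
t: 8.05
eef_pos: [0.5613, -0.2377, 0.405]
tool_rot: [-0.0, 1.0, -0.022, -0.0]
contact_force: [0.3, 1.0, 0.4]
gripper_width: 0.703
grasp_force: 0.0
t: 9.05
eef_pos: [0.5614, -0.2378, 0.4037]
tool_rot: [0.0, 0.756, 0.655, 0.0]
contact_force: [-0.3, -0.1, -0.6]
gripper_width: 0.706
grasp_force: 0.0
t: 9.3
eef_pos: [0.5614, -0.2379, 0.4037]
tool_rot: [0.0, 0.699, 0.716, 0.0]
contact_force: [0.1, 0.1, 0.1]
gripper_width: 0.7
grasp_force: 0.0
t 9.3 pos [ 0.5614 -0.2379  0.4037] yang 1.38 F [0.1469 0.0703 0.1199] w 0.7001488118813454 shift mm [485.2 -24.7   3.7] turn 0.38
```

```bash
python3 -m pendant '[[0.06,0.0404,-0.002,0,0],[0.06,0.0404,-0.002,0,0],[0.06,0.0404,-0.002,0,0],[0.06,0.0404,-0.002,0,0],[0.06,0.0404,-0.002,0,0],[0.06,0.0404,-0.002,0,0],[0.06,0.0404,-0.002,0,0],[0.06,0.0404,-0.002,0,0],[0.06,0.0404,-0.002,0,0],[0.06,0.0404,-0.002,0,0],[0.06,0.0404,-0.002,0,0],[0.06,0.0404,-0.002,0,0.4]]'
python3 - <<'E'
from h import *
a,d1=bot.read_camera('scene');b,d2=bot.read_camera('top')
for c,d in(("scene",d1),("top",d2)):
    P=cloud(c,d);m=(d>0)&(P[...,2]>.085)&(P[...,2]<.115)&(P[...,0]>.5)&(P[...,0]<.68)&(P[...,1]>-.3)&(P[...,1]<-.17)
    print(c,m.sum(),cv2.minAreaRect((P[m][:,:2]*1000).astype(np.float32)))
    m=(d>0)&(P[...,2]>.069)&(P[...,2]<.080)&(P[...,0]>.49)&(P[...,0]<.58)&(P[...,1]>-.19)&(P[...,1]<-.08)
    Q=P[m];print("rim",len(Q),Q.mean(0),cv2.minAreaRect((Q[:,:2]*1000).astype(np.float32)))
cv2.imwrite('pics/d2.png',np.hstack([cv2.resize(a[190:265,200:275],(400,400),interpolation=2),cv2.resize(b[165:240,265:340],(400,400),interpolation=2)]))
go(.525,.2465,.232,1)
E
```

```text
t: 10.3
eef_pos: [0.5262, 0.2483, 0.4035]
tool_rot: [0.0, 0.702, 0.712, 0.0]
contact_force: [1.4, 0.3, -0.8]
gripper_width: 0.703
grasp_force: 0.0
scene 54 ((567.6185913085938, -237.05624389648438), (10.976960182189941, 39.91217041015625), 86.62488555908203)
rim 412 [ 0.5413 -0.1359  0.0723] ((535.9700927734375, -135.86741638183594), (107.4798355102539, 87.91361236572266), 89.67568969726562)
top 32 ((560.31103515625, -239.3524169921875), (8.060215950012207, 38.922611236572266), 85.9631576538086)
rim 286 [ 0.5382 -0.1342  0.0726] ((534.2725219726562, -135.52098083496094), (108.83853912353516, 87.93389129638672), 89.02104187011719)
t 10.4 pos [0.5248 0.255  0.4027] yang 1.44 F [-0.6952 -0.8963 -0.6686] w 0.6989176328328268 shift mm [ -9.    0.1 170.6] turn 0.44
```

View pics/d2.png

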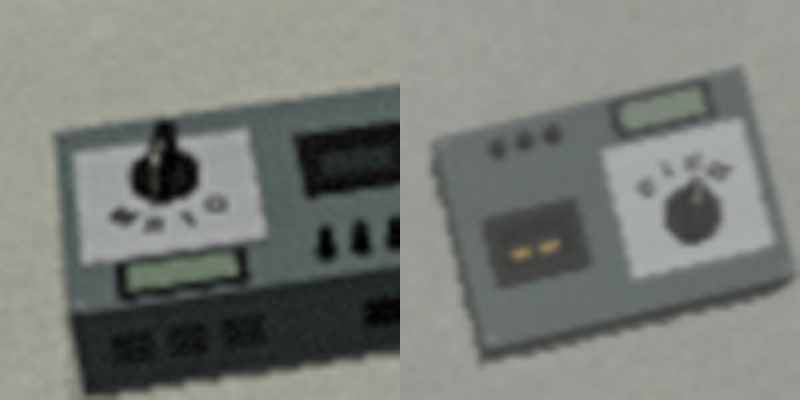

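The dial sits on two bars (bar at -3.5°, mark at about -2.5°). Next, grasp the pack.

```bash
python3 -m pendant '[[0.06,-0.008,0,0.03,0.4],[0.06,0,0,0.035,0],[0.06,0,0,0.035,0],[0.06,0,0,0.03,0],[0.06,0,0,0.02,0],[0.06,0,0,0.012,0],[0.06,0,0,0.01,0],[0.06,0,0,0,0]]'
python3 -m pendant '[[0.04,0,0,0,0],[0.04,0,0,0,0],[0.03,0,0,0,0],[0.025,0,0,0,0],[0.025,0,0,0,0],[0.025,0,0,0,0],[0.025,0,0,0,0],[0.025,0,0,0,0]]' 50
python3 -c "
from h import *
go(.525,.247,.232,1)"
```

```text
t: 11.07
eef_pos: [0.5266, 0.2384, 0.2297]
tool_rot: [-0.0, 0.704, 0.71, -0.001]
contact_force: [-0.8, 0.6, 0.6]
gripper_width: 0.702
grasp_force: 0.0
t: 11.73
eef_pos: [0.5271, 0.2389, 0.2323]
tool_rot: [-0.0, 0.704, 0.71, 0.001]
contact_force: [-1.1, 0.1, 5.5]
gripper_width: 0.395
grasp_force: 48.7
t 11.7333 pos [0.5271 0.2389 0.2323] yang 0.51 F [-1.1314  0.0918  5.4557] w 0.3950234426725543 shift mm [ 8.1 -2.   0.3] turn -0.49
```

Grip is about 8 mm off-centre along y, so I'll re-centre.

```bash
python3 -m pendant '[[0.055,0,0,0,0],[0.055,0,0,0,0],[0.055,0,0,0,0],[0.055,0.004,-0.001,0,-0.4],[0.055,0.004,-0.001,0,0],[0.055,0,0,0,0],[0.03,0,0,0,0],[0.025,0,0,0,0],[0.025,0,0,0,0],[0.025,0,0,0,0],[0.025,0,0,0,0],[0.025,0,0,0,0]]' 60
python3 -m pendant '[[0.025,0,0,-0.01,0],[0.025,0,0,-0.03,0],[0.025,0,0,-0.04,0],[0.025,0,0,-0.04,0],[0.025,0,0,-0.03,0],[0.025,0,0,0,0],[0.025,0,0,0,0]]'
python3 -c "
from h import *
go(.5435,-.132,.382,12.5)"
```

```text
t: 12.73
eef_pos: [0.5249, 0.2466, 0.2308]
tool_rot: [0.0, 0.702, 0.713, 0.0]
contact_force: [0.6, -0.1, 0.5]
gripper_width: 0.388
grasp_force: 60.1
t: 13.32
eef_pos: [0.525, 0.2464, 0.3828]
tool_rot: [0.0, 0.702, 0.713, 0.002]
contact_force: [0.0, -0.5, -3.0]
gripper_width: 0.387
grasp_force: 60.1
t 13.3167 pos [0.525  0.2464 0.3828] yang 0.9 F [ 0.0122 -0.4947 -2.9935] w 0.3870568528487943 shift mm [-378.7   12.6   -0. ] turn -11.6
```

```bash
python3 -m pendant '[[0.025,-0.0316,0.001,0,0],[0.025,-0.0316,0.001,0,0],[0.025,-0.0316,0.001,0,0],[0.025,-0.0316,0.001,0,0],[0.025,-0.0316,0.001,0,0],[0.025,-0.0316,0.001,0,0],[0.025,-0.0316,0.001,0,0],[0.025,-0.0316,0.001,0,0],[0.025,-0.0316,0.001,0,0],[0.025,-0.0316,0.001,0,0],[0.025,-0.0316,0.001,0,0],[0.025,-0.0316,0.001,0,0]]'
python3 -m pendant '[[0.025,0,0,0,-5.8],[0.025,0,0,0,-5.8],[0.025,0,0,0.03,0],[0.025,0,0,0.025,0],[0.025,0,0,0,0],[0.025,0,0,0,0]]'
python3 - <<'E'
from h import *
a,d1=bot.read_camera('scene');b,d2=bot.read_camera('top')
np.save('pics/s3.npy',d1)
for n,c in(("pack","scene"),("pack","top"),("bay_mouth","scene"),("bay_mouth","top")):
    print(n,c,[(np.round(x["at"],1),round(x["score"],2)) for x in bot.pinpoint(n,c)[:2]])
P=cloud("scene",d1)
for lo,hi in((.105,.115),(.115,.125),(.125,.135),(.135,.143),(.15,.16),(.16,.17),(.17,.18)):
    m=(d1>0)&(P[...,2]>lo)&(P[...,2]<hi)&(abs(P[...,0]-.55)<.1)&(abs(P[...,1]+.132)<.07);Q=P[m]
    if len(Q)>4: print(lo,len(Q),Q.mean(0),cv2.minAreaRect((Q[:,:2]*1000).astype(np.float32)))
cv2.imwrite('pics/p3.png',cv2.resize(a[150:270,200:320],(600,600),interpolation=2))
go(.5435,-.132,.327,12.5)
E
```

```text
t: 14.32
eef_pos: [0.5417, -0.1336, 0.379]
tool_rot: [-0.001, 0.701, 0.713, -0.001]
contact_force: [0.4, 0.1, -2.7]
gripper_width: 0.392
grasp_force: 60.1
t: 14.82
eef_pos: [0.5416, -0.1321, 0.3238]
tool_rot: [-0.002, 0.626, 0.78, -0.002]
contact_force: [0.5, -1.1, -1.9]
gripper_width: 0.393
grasp_force: 60.0
pack scene [(array([263.4, 212.4]), 0.61)]
pack top []
bay_mouth scene [(array([268. , 217.6]), 0.97)]
bay_mouth top [(array([292.3, 210.8]), 0.93), (array([191.7, 214.7]), 0.55)]
0.105 34 [ 0.5514 -0.1282  0.1102] ((545.5731201171875, -128.45773315429688), (18.008708953857422, 39.33701705932617), 14.249311447143555)
0.115 41 [ 0.551  -0.1271  0.1198] ((551.4489135742188, -128.75033569335938), (41.5184211730957, 12.971372604370117), 87.51378631591797)
0.125 36 [ 0.5523 -0.1278  0.1305] ((552.3745727539062, -127.75865936279297), (9.730175971984863, 40.92653274536133), 0.7944343090057373)
0.135 23 [ 0.5513 -0.1269  0.1377] ((551.14990234375, -127.2901840209961), (4.515681743621826, 35.550167083740234), 12.966858863830566)
0.15 38 [ 0.5591 -0.1294  0.1553] ((556.9271240234375, -130.51344299316406), (52.428565979003906, 18.225175857543945), 82.60147094726562)
0.16 50 [ 0.5617 -0.1264  0.1652] ((560.8414916992188, -129.35281372070312), (51.8864860534668, 22.76862335205078), 86.82170867919922)
0.17 51 [ 0.5631 -0.1278  0.1749] ((563.1856689453125, -127.77017211914062), (22.244531631469727, 50.99774169921875), 1.4517911672592163)
t 15.1167 pos [ 0.5431 -0.1324  0.3268] yang 12.52 F [ 0.3144  1.2636 -2.2409] w 0.38844363509665586 shift mm [ 0.3  0.4 -0.2] turn 0.02
```

View pics/p3.png

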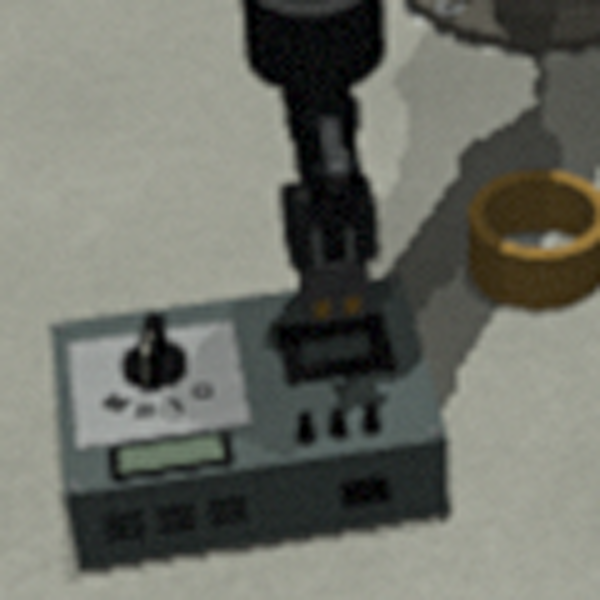

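The stem hangs just above and behind the slot: foot near crop (335,310), rim centre near (337,348). I'll measure the rim centre in both cameras.

```bash
cat > rim.py <<'E'
from h import *
def rect(c,im,z,x0,y0,n=150,s=4):   # n mm square, s px/mm; row-> -x , col -> -y
    m=bot.camera_model(c);k=np.arange(n*s)/s/1000
    X,Y=np.meshgrid(x0-k,y0-k,indexing="ij")
    W=np.stack([X,Y,np.full_like(X,z)],-1).reshape(-1,3)
    p=cv2.projectPoints(W,cv2.Rodrigues(np.array(m["R"],float))[0],np.array(m["t"],float),np.array(m["intrinsics"],float),np.array(m["dist_coeffs"],float))[0]
    return cv2.remap(im,p.reshape(n*s,n*s,2).astype(np.float32),None,cv2.INTER_CUBIC)
E
python3 - <<'E'
from rim import *
outs=[]
for c in("scene","top"):
    r=rect(c,cv2.imread(f"pics/{c}0.png"),.074,.60,-.07,n=120,s=5);g=cv2.cvtColor(r,6)
    t,b=cv2.threshold(cv2.GaussianBlur(g,(9,9),0),0,255,cv2.THRESH_BINARY_INV+cv2.THRESH_OTSU)
    cs=[k for k in cv2.findContours(b,0,1)[0] if 15000<cv2.contourArea(k)<150000]
    for k in cs:
        q=cv2.minAreaRect(k);bx=cv2.boxPoints(q).astype(int);cv2.polylines(r,[bx],1,(0,0,255),1)
        print(c,t,"centre",.60-q[0][1]/5000,-.07-q[0][0]/5000,"size",np.array(q[1])/5,q[2])
    outs.append(cv2.resize(r,(400,400)))
cv2.imwrite("pics/rim.png",np.hstack(outs))
E
```

```text
scene 65.0 centre 0.5449770812988282 -0.131788818359375 size [57.0137 68.4037] 77.34745025634766
top 87.0 centre 0.5402668334960937 -0.13227852783203126 size [51.7537 69.7732] 77.90524291992188
```

View pics/rim.png

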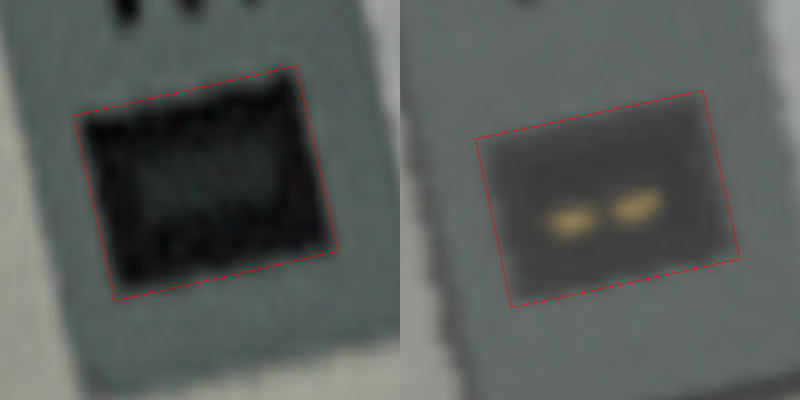

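```bash
python3 -m pendant '[[0.025,0,-0.001,0.01,0],[0.025,0,0,0.01,0],[0.025,0,0,0.005,0],[0.025,0,0,0,0]]' 100
python3 -m pendant '[[0.025,0,0,0.003,0],[0.025,0,0,0.003,0],[0.025,0,0,0,0]]'
python3 -c "
from h import *
go(.5425,-.132,.254,12.5)"
```

```text
t: 15.45
eef_pos: [0.5413, -0.1323, 0.299]
tool_rot: [-0.001, 0.626, 0.78, -0.001]
contact_force: [-0.2, -0.9, -1.7]
gripper_width: 0.384
grasp_force: 100.3
t: 15.7
eef_pos: [0.542, -0.1325, 0.2944]
tool_rot: [0.0, 0.626, 0.78, 0.0]
contact_force: [1.1, 0.6, -1.7]
gripper_width: 0.381
grasp_force: 100.3
t 15.7 pos [ 0.542  -0.1325  0.2944] yang 12.51 F [ 1.1213  0.6268 -1.7496] w 0.38097773889929876 shift mm [ 0.4  0.6 40.4] turn 0.01
```

```bash
python3 -m pendant '[[0.025,0,0,0.003,0],[0.025,0,0,0.003,0],[0.025,0,0,0,0]]'
python3 -m pendant '[[0.025,0,0,0.004,0],[0.025,0,0,0.004,0],[0.025,0,0,0,0]]'
python3 -c "
from h import *
go(.542,-.132,.254,12.5);print(bot.get_obs()['torque'])"
```

```text
t: 15.95
eef_pos: [0.5422, -0.1325, 0.2885]
tool_rot: [0.001, 0.626, 0.78, 0.0]
contact_force: [2.7, -0.3, -4.0]
gripper_width: 0.383
grasp_force: 100.0
t: 16.2
eef_pos: [0.5422, -0.1325, 0.2802]
tool_rot: [0.001, 0.626, 0.78, 0.0]
contact_force: [3.9, -0.1, -5.0]
gripper_width: 0.385
grasp_force: 99.9
t 16.2 pos [ 0.5422 -0.1325  0.2802] yang 12.51 F [ 3.9191 -0.0632 -4.9573] w 0.3853898866008273 shift mm [ 0.5 -0.1 26.2] turn 0.01
[-0.0991 -1.1709 -0.1017]
```

It's about 20 mm into the slot with a light side force toward +x, so I'll ease that way and continue.

```bash
python3 -m pendant '[[0.025,0,0.0007,0.004,0],[0.025,0,0,0.004,0],[0.025,0,0,0.004,0],[0.025,0,0,0,0]]'
python3 -m pendant '[[0.025,0,0,0.004,0],[0.025,0,0,0.002,0],[0.025,0,0,0.002,0],[0.025,0,0,0,0],[0.025,0,0,0,0]]'
python3 -c "
from h import *
go(.542,-.132,.254,12.5);print(bot.get_obs()['torque'])"
```

```text
t: 16.53
eef_pos: [0.5425, -0.1324, 0.2679]
tool_rot: [0.0, 0.626, 0.78, -0.0]
contact_force: [4.0, -1.0, -5.4]
gripper_width: 0.386
grasp_force: 100.0
t: 16.95
eef_pos: [0.5425, -0.1325, 0.2607]
tool_rot: [0.0, 0.626, 0.78, -0.0]
contact_force: [2.2, -1.6, 0.9]
gripper_width: 0.385
grasp_force: 100.7
t 16.95 pos [ 0.5425 -0.1325  0.2607] yang 12.51 F [ 2.2358 -1.6042  0.9259] w 0.38543021521704474 shift mm [ 0.6 -0.4  6.7] turn 0.01
[-0.2724 -0.5297 -0.0642]
```

```bash
python3 -m pendant '[[0.025,0,0,0.002,0],[0.025,0,0,0.002,0],[0.025,0,0,0.001,0],[0.025,0,0,0,0],[0.025,0,0,0,0]]'
python3 -m pendant '[[0.025,0,0,0.001,0],[0.025,0,0,0.001,0],[0.025,0,0,0,0],[0.025,0,0,0,0]]'
python3 -m pendant '[[0.025,0,0,0.001,0],[0.025,0,0,0.001,0],[0.025,0,0,0,0],[0.025,0,0,0,0]]'
```

```text
t: 17.37
eef_pos: [0.5425, -0.1326, 0.2559]
tool_rot: [0.0, 0.626, 0.78, 0.0]
contact_force: [0.8, -0.5, 4.7]
gripper_width: 0.385
grasp_force: 101.1
t: 17.7
eef_pos: [0.5425, -0.1326, 0.254]
tool_rot: [0.0, 0.626, 0.78, 0.0]
contact_force: [1.4, -1.7, 5.3]
gripper_width: 0.39
grasp_force: 101.2
t: 18.03
eef_pos: [0.5425, -0.1328, 0.2538]
tool_rot: [-0.0, 0.626, 0.78, 0.001]
contact_force: [-6.3, 1.5, 26.3]
gripper_width: 0.389
grasp_force: 103.9
```

Hard stop at TCP z = 0.2538, exactly the predicted seated height, with about 26 N. One check before handing in.

```bash
python3 - <<'E'
from h import *
a,d=bot.read_camera('scene');P=cloud("scene",d)
m=(d>0)&(P[...,2]>.085)&(P[...,2]<.115)&(abs(P[...,0]-.565)<.05)&(abs(P[...,1]+.237)<.05)
print(cv2.minAreaRect((P[m][:,:2]*1000).astype(np.float32)))
cv2.imwrite('pics/f.png',cv2.resize(a[150:270,200:440],(800,400),interpolation=2))
o=bot.get_obs();print(o["t"],o["eef_pos"],o["contact_force"],o["grasp_force"])
E
```

```text
((566.2188720703125, -236.8694305419922), (11.022354125976562, 41.98094177246094), 87.20291900634766)
18.0833 [ 0.5425 -0.1328  0.2538] [-5.8915  1.8078 26.1401] 103.8913106918335
```

View pics/f.png

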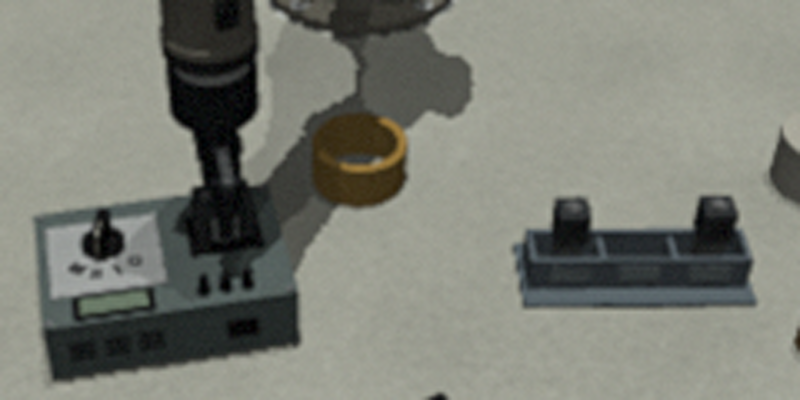

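The pack's head sits flat on the rim at (228,220), and the dial at (103,240) is still on two bars. Both slim packs are in the rack at (571,225) and (716,220).

```bash
python3 -c "
from station import bot
print(bot.hand_in())"
```

```text
the job is handed in; nothing more can be done
None
```

The job is handed in: the dial is on two bars, the hand is holding the wide pack fully down in the slot with about 26 N measured at the wrist, and the slim packs are still in the rack.

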